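# Make up the piston kit and the service kit for an engine rebuild

## Robot

A 6-joint arm with a two-finger parallel gripper is mounted at the origin on the work surface. World frame = base frame: x ahead of the robot, y to its left, z up, the work surface at z = 0. Lengths are in m, angles in degrees, forces in N, time in s.
With the tool pointing down it reaches from about 0.4 to 0.825 m from the base axis. Payload 7 kg.
Tool frame: the origin (TCP) lies midway between the tips of the shut fingers; the grasp point (between the pads) lies 19 mm behind it; z points along the fingers, y is the line along which they close (so a half turn about z gives the same grasp; the last joint's range is limited). The gripper opens to 88 mm and grips with 3 to 60 N. Pads are 19 mm wide; open, the fingers measure 130 mm over their backs; the gripper's body (78 mm by 193 mm) begins 47 mm behind the grasp point.
Start: joints at [84.632, 20.546, 0.682, 0, -70.136, -16.507], TCP at [0.252, 0.626, 0.227] pointing down, gripper open.
Joint ranges: [-176.03, 176.03], [-82.01, 121.73], [-58.28, 71.71], [-173.87, 95.51], [-174.79, -0.11], [-173.66, 173.66]. Speed limits (degrees/s): [136.94, 136.94, 172.46, 180, 180, 180].

## Interface

Orientations are given as a 3x3 rotation matrix whose columns are the frame's x, y, z axes.
In Python, from rig import robot gives the robot as it stands. Calls block until the motion is done:
- robot.goto(position, orientation): joint-space move of the TCP to a pose.
- robot.servo_line(position, ori=None, speed=0.15): straight line of the TCP; ori=None keeps the orientation; speed is the mean speed in m/s.
- robot.movej(angles): joint-space move.
- robot.move_gripper(opening): opening from 0.0 (shut) to 1.0 (fully open); the grip force is fixed at half the most; returns when the fingers have stopped.
- robot.dwell(seconds).
- robot.ik(position, orientation): joint angles nearest the present ones, or None.
- robot.grab_frame(name): name is "scene" or "top"; returns (picture, depth): 400x640x3 uint8, red, green, blue; 400x640 float32, m along the optical axis (not along the pixel's ray), 0 where there is no reading.
- robot.camera_info(name): a dict with "vfov" (degrees; the focal length in pixels is half the picture's height over the tangent of half this angle, whatever the lens; pixels are square), "cx", "cy" (the principal point, pixels), "k1" (the pictures are not rectified: a ray, as slopes to the right and down, at radius r is drawn at 1 + k1 r^2 times it, then the intrinsics apply), "view" (4x4, takes a point from world to camera coordinates). Camera axes: x right, y down, z forward; pixel columns grow to the right and rows downward; lengths in m; the calibration is good to about 2 mm. A picture is of the moment at which its call begins. camera_info takes no time and is no camera call.
A pose or a line that the arm cannot do raises robot.Unreachable and nothing moves.
- robot.job_done(): hands the job in; it is judged then, once.
Readings, each from a call of its own:
- robot.read_t(): time.
- robot.read_qpos(): joint angles.
- robot.read_qvel(): joint speeds.
- robot.read_effort(): joint torques, N m.
- robot.read_position(): TCP position.
- robot.read_tcp_rot(): TCP orientation.
- robot.read_force(): force on the tool from outside, world axes, zero at the start.
- robot.read_ft_torque(): the same for the moment, N m.
- robot.read_grip_width(): opening from 0.0 (shut) to 1.0 (fully open).
- robot.read_finger_force(): force on a finger pad.
Only numpy, scipy, OpenCV 4.12 (cv2) and the standard library are available. Lean on these libraries where they do the work, as an engineer would, in place of code of your own. Each camera call takes 0.05 s, during which the arm holds its last target. There are 200 camera calls.

## Task

Make up two kits for the engine rebuild from the parts standing on the bench: the new piston, the gudgeon pin and the brass bush go into the red tray, the oil filter and the green cap nut into the blue tray. Stand each part upright on the tray floor in a compartment of its own (any free compartment of the right tray will do). Leave the worn rusty piston, the hammer and the oil bottle where they are.

Things in the scene. Friction and masses are not known exactly. Their poses are not given: they have to be found in the camera images.
- red_tray: Red steel kit tray, with a floor 4 mm thick and 4 mm walls that stand 8 mm (the cross walls 7 mm) above that floor, fixed to the bench. Outside 244 mm (its x axis) by 92 mm (its y axis) by 12 mm high; two cross walls divide it into three equal compartments in a row along x, each 76 mm by 84 mm inside, centred at x = -80, 0 and +80 mm on the tray's frame. Origin: centre of the underside, on the bench. z up.
- blue_tray: Blue steel kit tray, with a floor 4 mm thick and 4 mm walls that stand 8 mm (the cross walls 7 mm) above that floor, fixed to the bench. Outside 244 mm (its x axis) by 92 mm (its y axis) by 12 mm high; two cross walls divide it into three equal compartments in a row along x, each 76 mm by 84 mm inside, centred at x = -80, 0 and +80 mm on the tray's frame. Origin: centre of the underside, on the bench. z up.
- piston: The new piston: bright clean aluminium cylinder, 48 mm in diameter, 46 mm high, three dark ring lines round the upper half, standing crown up on the bench. Loose, about 0.16 kg. Origin: centre of its underside. z up. The stock (parts and worn piston) stands on a thin dark slate-coloured painted patch of the bench.
- gudgeon_pin: Gudgeon pin: slim polished steel tube standing on end, 24 mm in outer diameter, bore 14 mm, 50 mm high. Loose, about 0.09 kg. Origin: centre of its underside. z up.
- bush: Small-end bush: yellow brass tube standing on end, 40 mm in outer diameter, bore 26 mm, 42 mm high. Loose, about 0.16 kg. Origin: centre of its underside. z up.
- filter: Oil filter: orange canister standing upright, 54 mm in diameter with straight sides up to 50 mm, then tapering to 40 mm diameter at its top, 62 mm high in all. White spot on top. Loose, about 0.22 kg. Origin: centre of its underside. z up.
- cap_nut: Large green domed cap nut: hexagon 34 mm across flats (39 mm across corners), flats up to 34 mm height, low dome above to 44 mm. Standing on its flat face. Two opposite flats face along its own +x and -x, the others every 60 degrees round. Loose, about 0.15 kg. Origin: centre of its underside. z up.
- worn_piston: The worn-out piston: same size and shape as the new one (48 mm diameter, 46 mm high) but dark rusty brown. It stands among the stock and stays there. Loose. Origin: centre of its underside. z up.
- hammer: Hammer with a red handle, 260 mm long, lying crosswise on the bench beyond the stock. Stays where it is. Loose. Origin at bench height under the middle of its length; the handle runs along its x axis.
- oil_bottle: Small cream-coloured oil bottle with a yellow cap, 64 mm in diameter, 130 mm high, standing beyond the stock. Stays where it is. Loose. Origin: centre of its underside. z up.

How it is judged:
By the outcome, as a careful person would: the job done as asked, in the order asked, and still so for the second after the job is handed in, with the robot touching nothing.
It also fails if it takes over 120 s, if anything falls off the work surface, if the arm or the gripper's body presses on something with over 40 N, if the wrist force passes 120 N, or if a joint passes its speed limit or range.

## Working session

There is one attempt and no reset: what is moved stays moved. The work goes in short steps, each a Python script; the robot and the scene stay as the last script left them, time stands still between calls to the robot, and variables do not carry over. Pictures are saved under pics/ and viewed, at most 14 in all, crops included, and the job is handed in when it is done.

```bash
mkdir -p pics
cat > h.py <<'E'
import numpy as np, cv2
from rig import robot
def cam(n):
    c=robot.camera_info(n); f=200/np.tan(np.radians(c["vfov"])/2)
    K=np.array([[f,0,c["cx"]],[0,f,c["cy"]],[0,0,1.]]); return K,np.array([c["k1"],0,0,0,0.]),np.array(c["view"])
def rays(n,px):
    K,d,V=cam(n); p=cv2.undistortPoints(np.float64(px).reshape(-1,1,2),K,d).reshape(-1,2)
    R=V[:3,:3]; return -R.T@V[:3,3],np.c_[p,np.ones(len(p))]@R
def onplane(n,px,z):
    o,r=rays(n,px); return o+r*((z-o[2])/r[:,2])[:,None]
def cloud(n,depth):
    v,u=np.mgrid[:400,:640]; o,r=rays(n,np.c_[u.ravel(),v.ravel()])
    return (o+r*depth.reshape(-1,1)).reshape(400,640,3)
def save(n,f):
    im,d=robot.grab_frame(n); cv2.imwrite(f"pics/{f}.png",im[:,:,::-1]); np.savez(f"pics/{f}.npz",im=im,d=d); return im,d
E
python3 - <<'E'
from h import *
for n in("scene","top"):
    im,d=save(n,n+"0"); print({k:v for k,v in robot.camera_info(n).items()})
    P=cloud(n,d); print((d>0).mean(), P[::80,::80].round(3)[:, :, :].tolist()[2])
print(robot.read_tcp_rot(),robot.read_t())
E
```

```text
{'vfov': 52.13937179770022, 'cx': 319.11540519236684, 'cy': 200.56081182545367, 'k1': -0.02637971139851681, 'view': array([[-6.73022525e-01,  7.39621741e-01, -6.01558048e-04,
         3.98449218e-01],
       [ 5.91967448e-01,  5.38175799e-01, -5.99951123e-01,
        -3.36895353e-01],
       [-4.43413150e-01, -4.04136722e-01, -8.00036429e-01,
         1.07741294e+00],
       [ 0.00000000e+00,  0.00000000e+00,  0.00000000e+00,
         1.00000000e+00]])}
0.99572265625 [[1.005, -1.674, -0.751], [0.852, -0.475, 0.002], [0.732, -0.344, 0.0], [0.619, -0.205, 0.011], [0.529, -0.055, 0.047], [0.379, 0.045, 0.001], [0.261, 0.175, 0.001], [0.141, 0.306, 0.0]]
{'vfov': 52.193040278614276, 'cx': 326.19287542059897, 'cy': 200.30857708954971, 'k1': -0.004088110522745173, 'view': array([[-0.01011708, -0.999891  , -0.01075293,  0.0241518 ],
       [-0.98355002,  0.01189011, -0.18024424,  0.60938056],
       [ 0.18035245,  0.0087525 , -0.98356311,  0.73205143],
       [ 0.        ,  0.        ,  0.        ,  1.        ]])}
0.99599609375 [[0.716, 0.713, -0.002], [0.713, 0.539, 0.0], [0.711, 0.368, 0.001], [0.709, 0.199, -0.002], [0.706, 0.03, 0.0], [0.705, -0.139, -0.003], [0.702, -0.306, -0.001], [0.7, -0.474, -0.002]]
[[ 9.27967721e-01 -3.72660382e-01 -3.85603084e-04]
 [-3.72660541e-01 -9.27966640e-01 -1.42734885e-03]
 [ 1.74089568e-04  1.46823271e-03 -9.99998907e-01]] 0.1
```

View pics/scene0.png

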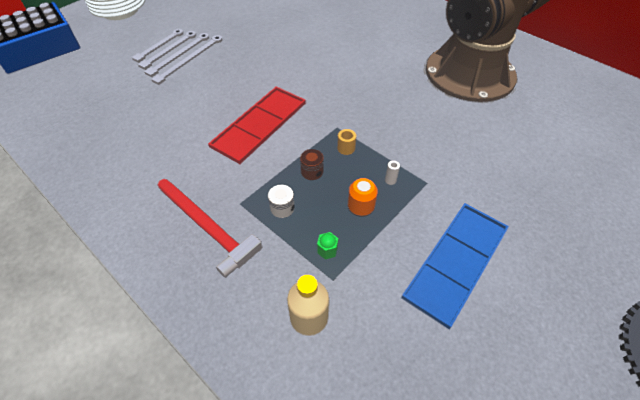

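View pics/top0.png

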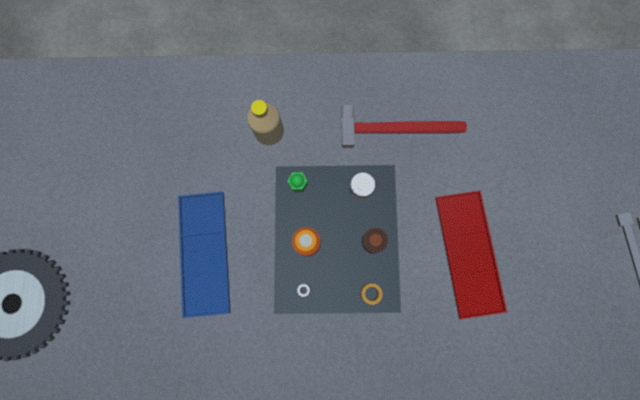

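Both views are clear. In top: nut (297,181), piston (363,184), filter (306,241), worn piston (375,240), pin (303,290), bush (372,294). The blue tray is near (205,255) and the red tray near (470,255).

```bash
cat > loc.py <<'E'
from h import *
H={"piston":(.046,(363,184)),"pin":(.05,(303,290)),"bush":(.042,(372,294)),"filter":(.062,(306,241)),"nut":(.044,(297,181)),"worn":(.046,(375,240))}
def trays(n,im):
    hsv=cv2.cvtColor(im,cv2.COLOR_RGB2HSV); o={}
    for c in("red","blue"):
        m=cv2.inRange(hsv,(105,140,50),(125,255,255)) if c=="blue" else cv2.inRange(hsv,(0,170,60),(4,255,255))|cv2.inRange(hsv,(174,170,60),(180,255,255))
        cs=cv2.findContours(m,cv2.RETR_EXTERNAL,cv2.CHAIN_APPROX_NONE)[0]
        cs=[k for k in cs if not(n=="scene" and (cv2.boundingRect(k)[0]<90 or cv2.boundingRect(k)[1]<60))]
        k=max(cs,key=cv2.contourArea)
        p=onplane(n,k.reshape(-1,2),.012)[:,:2]
        r=cv2.minAreaRect(np.float32(p*1000)); (cx,cy),(w,h),a=r
        if w<h: a+=90
        o[c]=(cx,cy,(a+90)%180-90,w,h)
    return o
if __name__=="__main__":
    for n in("top","scene"):
        z=np.load(f"pics/{n}0.npz"); im,d=z["im"],z["d"]; P=cloud(n,d)
        print(n,{k:np.round(v,1).tolist() for k,v in trays(n,im).items()})
        for k,(h,px) in H.items():
            c=onplane("top",[px],h)[0]
            r=np.hypot(*(P[...,:2]-c[:2]).transpose(2,0,1))
            for lo,hi in((.012,.07),(h-.007,h+.006)):
                q=P[(r<.045)&(P[...,2]>lo)&(P[...,2]<hi)]
                (x,y),R=cv2.minEnclosingCircle(np.float32(q[:,:2]*1000)); print(k,len(q),round(x,1),round(y,1),"R",round(R,1),"zmax",np.percentile(q[:,2],98).round(3),end=" | ")
            print()
    z=np.load("pics/top0.npz"); b=[]
    im=z["im"].astype(int); m=((im[...,1]>im[...,0]+40)&(im[...,1]>im[...,2]+25)).astype(np.uint8)
    k=max(cv2.findContours(m,0,1)[0],key=cv2.contourArea); print("nut area",cv2.contourArea(k))
    cr=cv2.resize(z["im"][140:330,255:425],None,fx=3,fy=3,interpolation=2); cv2.imwrite("pics/c1.png",cr[:,:,::-1])
    s=np.load("pics/scene0.npz")["im"]; a=cv2.resize(z["im"][163:200,277:317],(400,370),interpolation=2); b=cv2.resize(s[225:262,308:348],(400,370),interpolation=2)
    cv2.imwrite("pics/nut.png",np.hstack([a,b])[:,:,::-1])
E
python3 loc.py
```

```text
top {'red': [508.3, -266.3, 7.9, 239.8, 90.7], 'blue': [514.3, 265.1, 5.1, 240.7, 91.4]}
piston 522 642.9 -54.3 R 24.4 zmax 0.049 | piston 465 643.2 -54.7 R 24.2 zmax 0.049 | 
pin 109 440.8 61.7 R 11.7 zmax 0.052 | pin 86 440.7 61.8 R 11.5 zmax 0.052 | 
bush 253 432.4 -66.8 R 19.9 zmax 0.044 | bush 210 432.4 -66.9 R 19.8 zmax 0.044 | 
filter 649 532.6 57.0 R 27.0 zmax 0.064 | filter 484 532.7 57.6 R 24.2 zmax 0.064 | 
nut 278 654.6 75.5 R 19.7 zmax 0.045 | nut 144 654.4 75.9 R 14.0 zmax 0.046 | 
worn 523 533.4 -76.4 R 24.4 zmax 0.049 | worn 497 533.7 -76.2 R 24.4 zmax 0.049 | 
scene {'red': [509.3, -265.1, 7.8, 241.3, 90.6], 'blue': [515.9, 267.2, 5.2, 246.7, 90.8]}
piston 632 643.6 -51.8 R 24.8 zmax 0.049 | piston 434 644.1 -52.1 R 24.7 zmax 0.049 | 
pin 224 441.1 64.9 R 12.6 zmax 0.052 | pin 94 440.9 64.0 R 12.2 zmax 0.052 | 
bush 362 432.2 -63.6 R 20.8 zmax 0.044 | bush 170 432.2 -63.5 R 20.7 zmax 0.044 | 
filter 830 533.3 59.8 R 27.4 zmax 0.064 | filter 408 533.9 60.3 R 24.9 zmax 0.065 | 
nut 390 655.0 78.4 R 19.7 zmax 0.045 | nut 171 653.8 78.3 R 15.0 zmax 0.046 | 
worn 559 533.8 -73.4 R 24.8 zmax 0.049 | worn 363 533.8 -73.4 R 24.8 zmax 0.049 | 
nut area 255.0
```

View pics/nut.png

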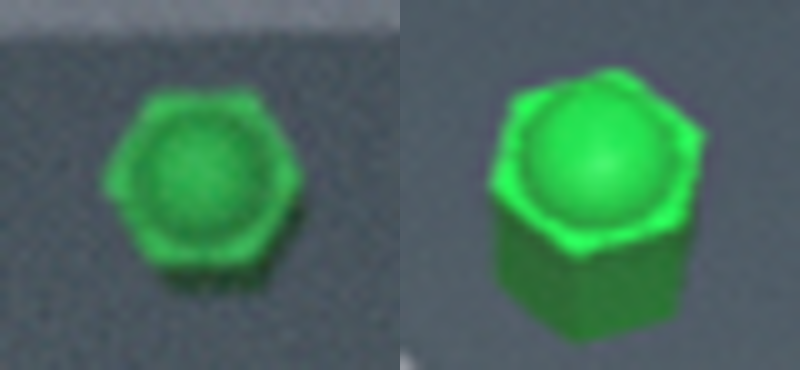

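Sizes and heights match the spec, and the two cameras agree to about 3 mm. The nut's flats face world ±x, so I'll grip it at the -60° pair to keep the body away from the bottle. Piston first.

```bash
cat > act.py <<'E'
from h import *
import sys
# part: x,y,diameter(mm),pick closing angle deg,tip height above base,tray,slot
T={"red":(.5088,-.2657,7.85),"blue":(.5150,.2660,5.15)}
P={"piston":(.6433,-.0532,48,90,.013,"red",.08),"pin":(.4409,.0630,24,90,.013,"red",0),"bush":(.4323,-.0652,40,90,.013,"red",-.08),
   "filter":(.5330,.0585,54,90,.013,"blue",.08),"nut":(.6546,.0770,34,-60,.011,"blue",-.08)}
def rot(a):
    u=np.array([np.cos(np.radians(a)),np.sin(np.radians(a)),0]); z=np.array([0,0,-1.]); return np.c_[np.cross(u,z),u,z]
def best(p,a):
    q0=np.array(robot.read_qpos()); c=[]
    for k in(a,a+180):
        q=robot.ik(p,rot(k))
        if q is not None: c.append((abs(np.array(q)-q0).max(),k))
    return rot(min(c)[1])
def do(n):
    x,y,d,a,tip,tr,s=P[n]; up=.16
    R=best([x,y,up],a); robot.goto([x,y,up],R); robot.move_gripper(min(1,(d+30)/88))
    robot.servo_line([x,y,tip]); robot.move_gripper(max(0,(d-12)/88)); w=robot.read_grip_width()*88
    print(n,"grip width",round(w,1),"force",np.round(robot.read_finger_force(),1))
    if abs(w-d)>5: print("BAD GRASP"); return False
    robot.servo_line([x,y,up])
    tx,ty,ta=T[tr]; t=np.radians(ta); px,py=tx+s*np.cos(t),ty+s*np.sin(t)
    R=best([px,py,up],ta+90); robot.goto([px,py,up],R)
    print("lifted width",round(robot.read_grip_width()*88,1),np.round(robot.read_force(),1))
    robot.servo_line([px,py,tip+.03]); robot.servo_line([px,py,tip+.005],speed=.03)
    print("down force",np.round(robot.read_force(),1))
    robot.move_gripper(min(1,(d+16)/88)); robot.dwell(.2); robot.servo_line([px,py,up])
    print("pos",np.round(robot.read_position(),4),"t",robot.read_t()); return True
if __name__=="__main__":
    for n in sys.argv[1:]:
        if not do(n): break
    robot.servo_line if 0 else None
    save("scene","s_"+sys.argv[-1])
E
python3 act.py piston
```

```text
piston grip width 48.2 force 30.0
lifted width 47.8 [-0.3  0.7 -1.7]
down force [ 0.9 -0.  -1.1]
pos [ 0.5874 -0.2546  0.159 ] t 10.8167
```

View pics/s_piston.png

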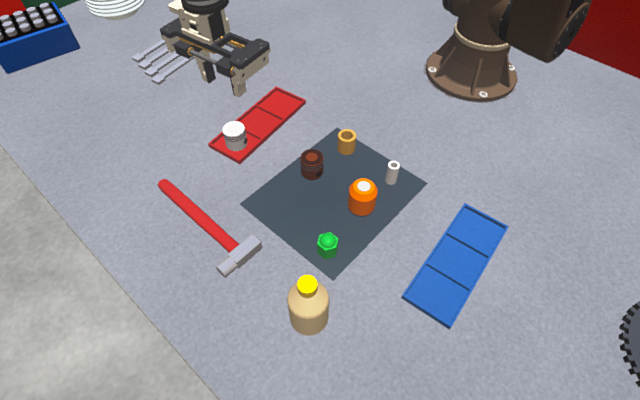

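The piston stands upright at (235,136) in the end compartment of the red tray. Continuing in order.

```bash
python3 act.py pin bush
```

```text
pin grip width 23.0 force 30.0
lifted width 23.1 [-0.6  0.   0. ]
down force [ 0.1  0.7 -0.6]
pos [ 0.5082 -0.2655  0.159 ] t 20.5583
bush grip width 39.0 force 30.0
lifted width 39.0 [ 0.5  0.1 -2.1]
down force [-0.8 -0.2 -3. ]
pos [ 0.429  -0.2764  0.1592] t 29.6583
```

View pics/s_bush.png

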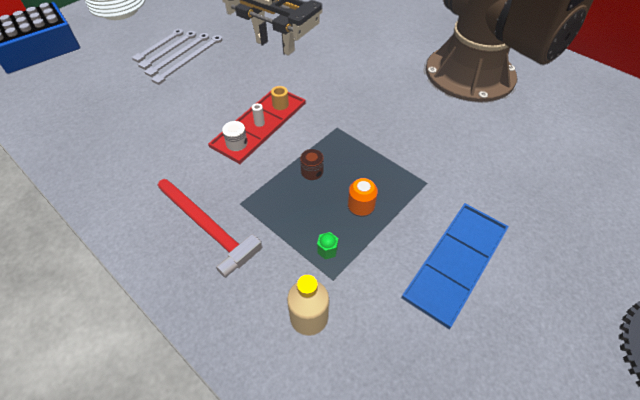

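The red tray is complete: piston (235,136), pin (258,114) and bush (280,97), each upright in its own compartment. Now the blue kit, then I'll lift clear and take check pictures.

```bash
python3 act.py filter nut
python3 - <<'E'
from act import *
p=robot.read_position(); robot.goto([.45,.1,.35],best([.45,.1,.35],90))
for n in("scene","top"):
    im,d=save(n,"end_"+n); C=cloud(n,d)
    for k,v in P.items():
        tx,ty,ta=T[v[5]]; t=np.radians(ta); c=np.array([tx+v[6]*np.cos(t),ty+v[6]*np.sin(t)])
        q=C[(np.hypot(*(C[...,:2]-c).transpose(2,0,1))<.04)&(C[...,2]>.017)&(C[...,2]<.08)]
        if len(q)<10: print(n,k,"hidden"); continue
        (x,y),R=cv2.minEnclosingCircle(np.float32(q[:,:2]*1000)); dx,dy=np.array([x,y])/1000-c
        print(n,k,"off mm",round(dx*1e3,1),round(dy*1e3,1),"R",round(R,1),"zmax",np.percentile(q[:,2],98).round(3))
E
python3 - <<'E'
import cv2
cv2.imwrite("pics/end.png",cv2.vconcat([cv2.imread("pics/end_scene.png")[50:350],cv2.imread("pics/end_top.png")[80:380]]))
E
```

```text
filter grip width 53.9 force 30.0
lifted width 53.6 [ 0.  -0.8 -3.1]
down force [ 0.8 -0.3 -0.8]
pos [0.5941 0.2728 0.1589] t 39.25
nut grip width 34.0 force 30.0
lifted width 33.9 [ 1.1  0.2 -0.1]
down force [ 0.1 -0.2 -1.1]
pos [0.4348 0.2584 0.1591] t 48.2417
scene piston off mm -0.0 0.4 R 25.9 zmax 0.053
scene pin off mm -0.8 1.2 R 13.4 zmax 0.056
scene bush off mm 0.6 1.8 R 20.5 zmax 0.048
scene filter off mm 1.0 0.2 R 27.3 zmax 0.068
scene nut off mm 0.7 0.3 R 20.0 zmax 0.05
top piston off mm -1.2 -0.7 R 24.7 zmax 0.053
top pin off mm 0.0 -0.9 R 12.0 zmax 0.055
top bush off mm 0.3 -0.7 R 20.0 zmax 0.048
top filter off mm -0.8 -1.3 R 27.8 zmax 0.068
top nut hidden
```

View pics/end.png

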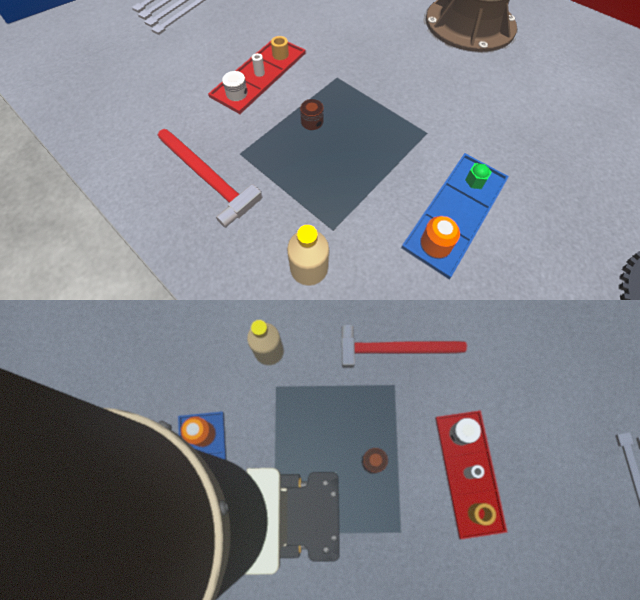

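All five parts stand upright and centred within 2 mm: the filter at (441,238) and nut at (480,175) in the blue tray, and three parts in the red. The worn piston, hammer and bottle have not moved, and the arm is clear.

```bash
python3 -c "
from rig import robot
print(robot.job_done(), robot.read_t())"
```

```text
the job is handed in; nothing more can be done
the job is handed in; nothing more can be done
```

Both kits are made up and the job is handed in: piston, gudgeon pin and bush in the red tray, filter and cap nut in the blue tray, each upright in its own compartment, with the worn piston, hammer and bottle left where they were.

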